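# Stroke a hand oil pump, then key its filler collar home and hold it down

### The job

This hand oil pump has just been overhauled. While the filler can still breathe, prime it: pull the sprung lever toward its front as far as it goes, then ease it all the way back over about two seconds without letting it snap. Then close the filler: turn the loose knurled collar (a part turn clockwise will find it) until its hidden keyways drop over the pins of the neck, push it fully home against the gasket spring and finish still holding it down there, so that I can put in its locking screw; leave the bottle, screwdriver and spanner alone.

Things in the scene. Friction and masses are not known exactly. Their poses are not given: they have to be found in the camera images.
- pump: hand lubrication pump bolted to the bench, unyielding: dark foot plate 150 x 256 mm, 10 mm thick (y from -121 to +135), grey tank 124 x 164 mm with its cover 101 mm above the bench (y from -97 to +67), amber sight gauge on the front. Origin: on the bench surface, amid the tank in x, 15 mm to +y of its middle. -x is the pump's front (gauge side), +y the lever's side, z up.
- lever (a joint): angle of the sprung lever, rad: 0 at rest (rod leaning 0.50 rad from upright to the back, the pump's +x); grows as the grip is pulled to the front; 1.05 at the front stop (leaning 0.55 rad to the front). A spring always drives it to 0: the grip pulls back with about 2.5 N at rest, 6.5 N at the stop, and snaps back if let go.
- grip (a point): middle of the black round hand grip (22 mm thick, 64 mm long) that sticks out sideways, level along the pump's +y, from the end of the lever rod; the rod stands 40 mm toward -y of this point. 125 mm from the pivot axis; about 208 mm above the bench at rest, moving with the lever; free space below and round it.
- lever_pivot (a point): the lever's pivot, 98 mm above the bench near the pump's +y end; the lever turns about the pump's y axis through this point. It lies 40 mm toward -y of the grip's plane of travel. Two cheeks, 45 mm over both, stand beside the hub and reach 110 mm above the bench.
- seat (a point): centre of the face of the round filler flange on the tank cover, 74 mm across, 105 mm above the bench; axes as the pump's. The underside of the collar lies here when it is fully home.
- neck_mouth (a point): centre of the top of the upright filler neck, 27 mm above seat. The neck is 34 mm across; three pins, 5 mm thick, 120 degrees apart, stick out 6 mm from it, their tops 16.5 mm above the flange, at angles that differ each time and are not told. A sprung gasket plate, 25 mm across, stands 8 mm out of the mouth.
- collar: loose knurled aluminium collar (filler cap), closed on top, 56 mm across, 34 mm high, 0.10 to 0.19 kg. Origin: centre of its underside; z up along its axis. It sits over the neck, its skirt resting on the pins, underside 16.5 mm above the flange. When keyed it drops 10 mm to rest on the gasket, 6 mm above home; pushed the last 6 mm (about 8 N) it meets the flange; let go, it springs back up 6 mm.
- collar_top (a point): centre of the collar's flat top, 34 mm above its underside. Inside the skirt, out of sight, are three keyways 120 degrees apart, 9.5 mm wide, at angles not told: they come over the pins after a clockwise turn (from above) of 0.3 to 1.3 rad, with about 0.1 rad of play either way. Turned past them it stays up and can be turned back.
- oil_bottle: red oil bottle, 53 mm across, 160 mm high, standing beside the pump; origin: centre of its underside
- driver_stub: stubby screwdriver, 104 mm long, 33 mm across, lying on the bench by the lever's side of the pump; origin: under its middle
- spanner_13: combination spanner 188 x 26 x 8 mm, lying flat on the bench by the tank's side of the pump; origin: under its middle
Mind the look-alikes: they are no part of the job. There is more than one size of the collar; the job needs the smallest.

How it is judged:
By the outcome, as a careful person would: the job done as asked, in the order asked, and still so for the second after the job is handed in, while the arm keeps its last pose, push and grip.
It also fails if it takes over 58 s, if anything falls off the work surface, if the arm or the gripper's body presses on something with over 40 N, if the wrist force passes 120 N, or if a joint passes its speed limit or range.

### The arm

A 6-joint arm with a two-finger parallel gripper is mounted at the origin on a cart in front of the work surface, level with it; the furniture and walls round the work are solid. World frame = base frame: x ahead of the robot, y to its left, z up, the work surface at z = 0. Lengths are in m, angles in rad, forces in N, time in s.
With the tool pointing down it reaches from about 0.275 to 0.975 m from the base axis. Payload 8.4 kg.
Tool frame: the origin (TCP) lies midway between the tips of the shut fingers; the grasp point (between the pads) lies 19 mm behind it; z points along the fingers, x is the direction in which the jaws open and shut, and the axes are right-handed (so a half turn about z gives the same grasp; the last joint's range is limited). The gripper opens to 92 mm and grips with 3 to 60 N. Pads are 20 mm wide; open, the fingers measure 128 mm over their backs; the gripper's body (75 mm by 189 mm) begins 69 mm behind the grasp point.
Start: joints at [1.211, 0.353, 1.633, -0, 1.155, -0.002], TCP at [0.219, 0.585, 0.215] pointing down, gripper open.
Joint ranges: [-2.63, 2.63], [-0.92, 2.1], [0.06, 2.66], [-1.3, 4.44], [0, 2.69], [-3.02, 3.02]. Speed limits (rad/s): [2.22, 2.22, 2.79, 3.14, 3.14, 3.14].

### API

Orientations are given as a unit quaternion [w, x, y, z].
In Python, from rig import read_state, snapshot, finish_job gives the robot as it stands.
- The arm moves only by the shell command python3 -m jog 'ROWS' [OPENING]. ROWS is JSON, a list of rows, each an object of numbers: "dx", "dy", "dz": the shift along the world's x, y, z in cm; "yaw": the turn about the world's z in degrees. A call has exactly 8 rows; each row shifts and turns the pose as measured when the row begins; what a row does not reach is not made up. A row lasts 1/8 s, in which the tool goes at most 62.5 mm and 10.7 degrees, less where a joint would pass 70% of its speed; a pose out of reach is approached as far as the arm can. A call with a gripper value outside its range is refused whole. OPENING is the opening, from 0 (shut) to 1 (fully open), set as the call begins (- or left out, the last holds). The fingers move at their own pace and stop on an object; the grip force is fixed at half the most. Time passes only in rows, so rows that do not move let the fingers close, or fill a call up. It gives the time, the measured TCP pose, the force and the opening at its end, in the units of the state.
- read_state(): the state, without advancing time (a new reading comes with each control period).
- snapshot(name): name is "scene" or "top"; returns a dict with "color" (384x512x3 uint8, red, green, blue), "z_map" (384x512 float32, m along the optical axis (not along the pixel's ray), 0 where there is no reading), "fovy" (degrees; the focal length in pixels is half the picture's height over the tangent of half this angle, whatever the lens; pixels are square), "cx", "cy" (the principal point, pixels), "cam_to_world" (4x4, takes a point from camera to world coordinates). Camera axes: x right, y up, looking along -z (the intrinsics and any distortion apply to the point x, -y, -z); pixel columns grow to the right and rows downward; lengths in m; the calibration is good to about 2 mm. A picture is of the moment at which its call begins.
- finish_job(): hands the job in, once; it reports no verdict.
The state is a dict: "clock": time; "q": joint angles; "dq": joint speeds; "joint_torque": joint torques, N m; "position": TCP position; "eef_rot": TCP orientation; "force": force on the tool from outside, world axes, zero at the start; "wrist_torque": the same for the moment, N m; "width": finger opening in m.
Only numpy, scipy, OpenCV 4.12 (cv2) and the standard library are available. Lean on these libraries where they do the work, as an engineer would, in place of code of your own. Each camera call takes 0.05 s, during which the arm holds its last target.

## Working session

There is one attempt and no reset: what is moved stays moved. The work goes in short steps, Python scripts to look and compute and a shell command to move; the robot and the scene stay as the last step left them, time stands still between calls to the robot, and variables do not carry over. Pictures are saved under pics/ and viewed, and the job is handed in when it is done.

```bash
mkdir -p pics; ls; cat > h.py <<'E'
import numpy as np,cv2
from rig import *
def px2w(s,u,v,z=None):
    h=s["color"].shape[0]; f=h/2/np.tan(np.radians(s["fovy"])/2)
    z=s["z_map"][int(v),int(u)] if z is None else z
    p=np.array([(u-s["cx"])/f*z,-(v-s["cy"])/f*z,-z,1])
    return (np.array(s["cam_to_world"])@p)[:3]
def cloud(s):
    h,w=s["z_map"].shape; f=h/2/np.tan(np.radians(s["fovy"])/2)
    u,v=np.meshgrid(np.arange(w),np.arange(h)); z=s["z_map"]
    P=np.stack([(u-s["cx"])/f*z,-(v-s["cy"])/f*z,-z,np.ones_like(z)],-1)
    return (P@np.array(s["cam_to_world"]).T)[...,:3]
E
python3 - <<'E'
from h import *
import pickle
for n in("scene","top"):
    s=snapshot(n); pickle.dump(s,open(n+".pkl","wb"))
    cv2.imwrite(f"pics/{n}0.png",cv2.resize(s["color"][:,:,::-1],(800,600)))
    print({k:(v if k not in("color","z_map") else 0) for k,v in s.items()})
print(read_state())
E
```

```text
pics
{'color': 0, 'z_map': 0, 'fovy': 44.64098210333359, 'cx': 254.51388194957502, 'cy': 187.48147686634056, 'cam_to_world': array([[ 0.64869226,  0.46835072, -0.59987161, -0.19976844],
       [-0.76104471,  0.3960442 , -0.51377032, -0.54321346],
       [-0.00304903,  0.78980795,  0.61334664,  0.94828764],
       [ 0.        ,  0.        ,  0.        ,  1.        ]])}
{'color': 0, 'z_map': 0, 'fovy': 44.28882007763588, 'cx': 257.61543414318635, 'cy': 186.69919900998963, 'cam_to_world': array([[-0.07025108,  0.97269123, -0.22121607,  0.29173275],
       [-0.99752295, -0.06929542,  0.01208781,  0.12344028],
       [-0.00357156,  0.22151729,  0.9751499 ,  1.45796037],
       [ 0.        ,  0.        ,  0.        ,  1.        ]])}
{'clock': 0.1, 'q': array([ 1.21057398e+00,  3.53584404e-01,  1.63402283e+00, -1.51165129e-07,
        1.15520811e+00, -2.36482784e-03]), 'dq': array([ 0.00035915, -0.00027922, -0.00225279, -0.00059535, -0.00195412,
       -0.00078879]), 'joint_torque': array([-5.60716908e-04, -5.94911063e+01, -3.34935451e+01,  6.98954333e-02,
        1.84300641e-02, -7.78705612e-05]), 'position': array([0.21874593, 0.58501213, 0.21395113]), 'eef_rot': array([ 3.47314639e-04,  8.21665297e-01,  5.69969970e-01, -5.03101930e-04]), 'force': array([-0.44624097, -0.13802866, -0.06328518]), 'wrist_torque': array([-0.03888328, -0.0048903 ,  0.0033199 ]), 'width': 0.09208246358272867}
```

View pics/scene0.png

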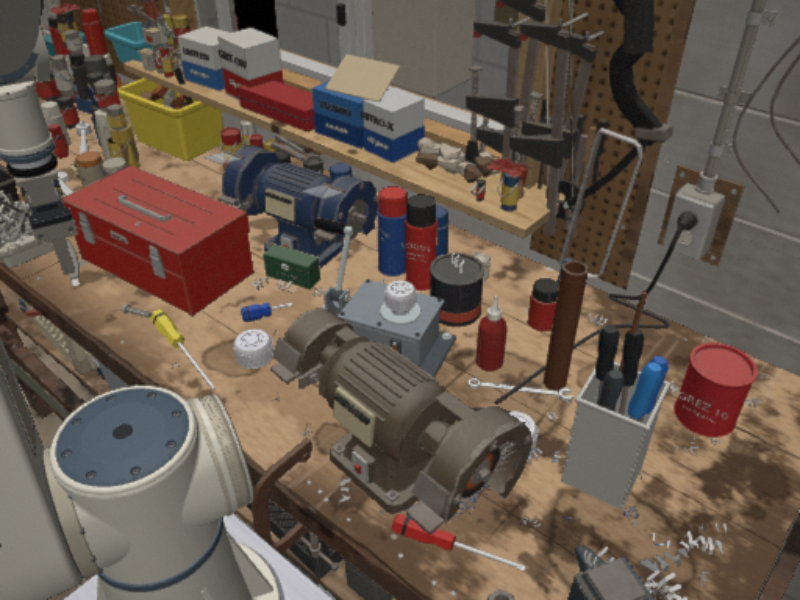

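View pics/top0.png

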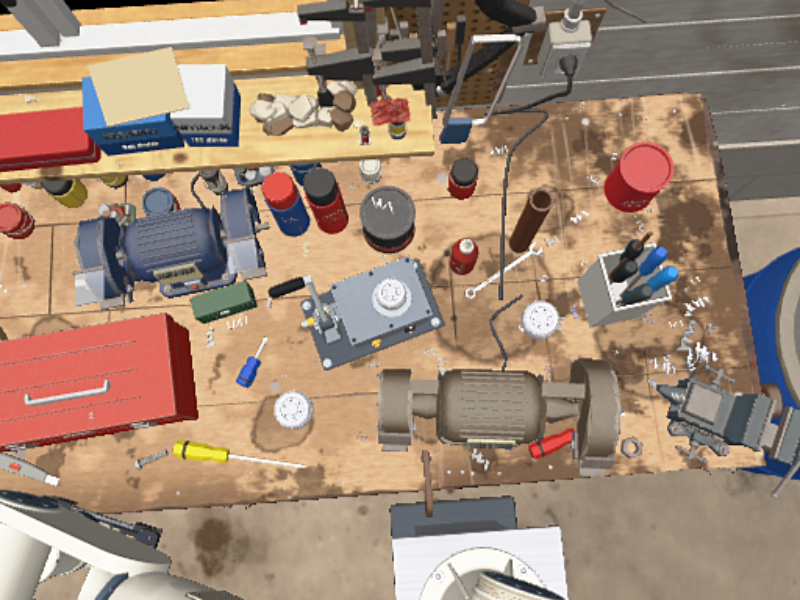

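The top picture shows the pump at about (375,310), with the black grip at (287,287) and the collar at (391,294). Look-alike collars sit at (293,411) and (541,319). Next I'll look closer and measure.

```bash
python3 - <<'E'
from h import *
import pickle
s=pickle.load(open("top.pkl","rb"))
c=s["color"][150:245,160:300][:,:,::-1]
cv2.imwrite("pics/top_crop.png",cv2.resize(c,None,fx=5.6,fy=5.6,interpolation=cv2.INTER_CUBIC))
s2=pickle.load(open("scene.pkl","rb"))
c=s2["color"][135:260,160:310][:,:,::-1]
cv2.imwrite("pics/sc_crop.png",cv2.resize(c,None,fx=5.2,fy=4.8,interpolation=cv2.INTER_CUBIC))
C=cloud(s)
z=C[...,2];reg=np.zeros(z.shape,bool);reg[150:245,170:300]=1
# tank cover z~.101
m=reg&(abs(z-.101)<.004); P=C[m][:,:2].astype(np.float32); print("cover",len(P),cv2.minAreaRect(P))
m=reg&(abs(z-.010)<.004);P=C[m][:,:2].astype(np.float32);print("foot",len(P),cv2.minAreaRect(P))
for n,t in(("top",s),("scene",s2)):
    C=cloud(t);z=C[...,2]
    m=(abs(z-.1555)<.006);m&=(np.hypot(C[...,0]-C[188,250,0],C[...,1]-C[188,250,1])<.05) if n=="top" else (np.hypot(C[...,0]-.58,C[...,1]+0)<.3)
    P=C[m]; print(n,len(P),P.mean(0),P.min(0),P.max(0))
# look-alikes
C=cloud(s)
for u,v in((391,294),(293,411),(541,319)):
    p=C[int(v*.64),int(u*.64)]; m=(np.hypot(C[...,0]-p[0],C[...,1]-p[1])<.06)&(abs(C[...,2]-p[2])<.004)
    print(p,cv2.minEnclosingCircle(C[m][:,:2].astype(np.float32)))
# grip dark
rgb=s["color"].astype(int)
m=reg&(C[...,2]>.17)&(rgb.max(-1)<60); v,u=np.nonzero(m);P=C[m];print("grip",len(P),P.mean(0),P.min(0),P.max(0),cv2.minAreaRect(P[:,:2].astype(np.float32)))
E
```

```text
cover 1632 ((0.6191344261169434, 0.12578177452087402), (0.19159618020057678, 0.30570757389068604), 52.11660385131836)
foot 1073 ((0.5961377620697021, 0.17973871529102325), (0.4056718349456787, 0.3015323877334595), 85.80172729492188)
top 266 [0.58905886 0.12910677 0.15471822] [0.56267407 0.10302829 0.14954341] [0.61596001 0.15476809 0.16146852]
scene 914 [ 0.45558198 -0.01915186  0.15528743] [ 0.30041498 -0.29813004  0.14956396] [0.79135145 0.2652622  0.16149923]
[0.58332778 0.12902195 0.16277884] ((0.5877487063407898, 0.12840212881565094), 0.023069513961672783)
[0.396028   0.33144457 0.04190956] ((0.40164923667907715, 0.33350449800491333), 0.035643331706523895)
[ 0.53927745 -0.15861908  0.04502976] ((0.5417179465293884, -0.15846741199493408), 0.033765193074941635)
grip 155 [0.59287654 0.30528384 0.22441447] [0.29173275 0.05581293 0.19008991] [0.6108531  0.33872189 1.45796037] ((0.4800313115119934, 0.17911197245121002), (0.36984702944755554, 0.13204512000083923), 36.118553161621094)
```

View pics/top_crop.png

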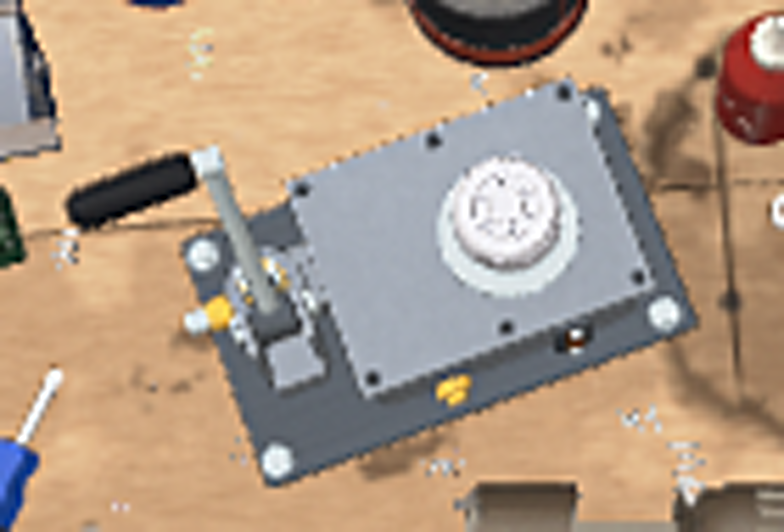

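View pics/sc_crop.png

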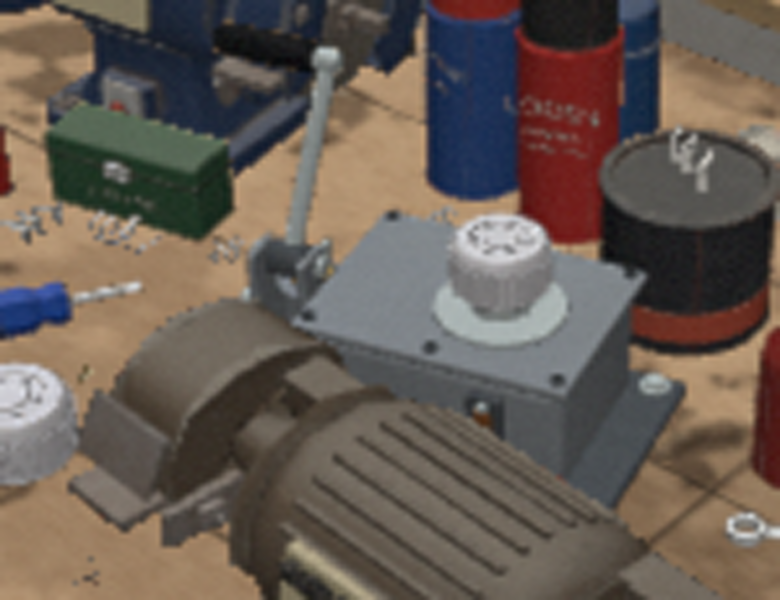

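The crop shows the foot-plate corners at (180,238), (605,88), (697,325) and (275,487). The collar top is centred at about (505,208), the grip runs from (80,210) to (190,172), and the rod end is at (208,162). I'll intersect those rays with the known heights.

```bash
cat >> h.py <<'E'
def ray(s,u,v,zw):
    a=np.array(s["cam_to_world"])[:3,3]; b=px2w(s,u,v,1.0); d=b-a
    return a+d*(zw-a[2])/d[2]
E
python3 - <<'E'
from h import *
import pickle
s=pickle.load(open("top.pkl","rb")); s2=pickle.load(open("scene.pkl","rb"))
R=lambda x,y,z:ray(s,x/5.6+160-.5,y/5.6+150-.5,z)
S=lambda x,y,z:ray(s2,x/5.2+160-.5,y/4.8+135-.5,z)
def yaw(a,b): d=b-a; return np.degrees(np.arctan2(d[1],d[0])),np.hypot(d[0],d[1])
f=[R(*p,.01) for p in((180,238),(605,88),(697,325),(275,487))]
print("foot",np.round(f,4)); print(yaw(f[1],f[0]),yaw(f[2],f[3]),yaw(f[3],f[0]),yaw(f[2],f[1]))
c=[R(*p,.101) for p in((288,190),(565,82),(655,285),(368,398))]
print("cover",np.round(c,4)); print(yaw(c[1],c[0]),yaw(c[2],c[3]),yaw(c[3],c[0]),yaw(c[2],c[1]))
fc=np.mean(f,0); cc=np.mean(c,0)
ys=[yaw(f[1],f[0])[0]-90,yaw(f[2],f[3])[0]-90,yaw(f[3],f[0])[0],yaw(f[2],f[1])[0],yaw(c[1],c[0])[0]-90,yaw(c[2],c[3])[0]-90]
print(ys); th=np.radians(np.mean(ys)); ey=np.array([-np.sin(th),np.cos(th)]); ex=np.array([np.cos(th),np.sin(th)])
print("origin foot",fc[:2]-.007*ey,"cover",cc[:2]+.015*ey)
print("collar top",R(502,206,.1555),S(500,237,.1555))
print("flange",R(509,228,.105),S(501,305,.105))
print("grip ends",R(80,207,.208),R(190,172,.208),R(208,162,.208))
print("grip sc",S(222,38,.208),S(312,52,.208),S(327,60,.208))
C=cloud(s)
for u,v in((100,200),(135,190),(170,180),(265,300),(250,250),(275,322)): print(u,v,C[int(v/5.6+150),int(u/5.6+160)])
E
```

```text
foot [[0.6179 0.3134 0.01  ]
 [0.6879 0.0691 0.01  ]
 [0.548  0.0283 0.01  ]
 [0.4744 0.2668 0.01  ]]
(np.float64(105.97996494524038), np.float64(0.2540962401017177)) (np.float64(107.14369043978712), np.float64(0.24962863969372007)) (np.float64(17.97305800354549), np.float64(0.1508754550908887)) (np.float64(16.26630010002791), np.float64(0.1457161799784418))
cover [[0.6193 0.2435 0.101 ]
 [0.6678 0.0935 0.101 ]
 [0.5546 0.0544 0.101 ]
 [0.5057 0.2075 0.101 ]]
(np.float64(107.92175670242341), np.float64(0.15768314573585157)) (np.float64(107.7259435473369), np.float64(0.16072674111707821)) (np.float64(17.595191183987954), np.float64(0.11916570248472773)) (np.float64(19.05278282641138), np.float64(0.11973639124431257))
[np.float64(15.979964945240383), np.float64(17.14369043978712), np.float64(17.97305800354549), np.float64(16.26630010002791), np.float64(17.92175670242341), np.float64(17.725943547336897)]
origin foot [0.5840948  0.16271118] cover [0.58239663 0.16408362]
collar top [0.59010302 0.13114283 0.1555    ] [0.59014865 0.12908356 0.1555    ]
flange [0.58960624 0.12856466 0.105     ] [0.59001707 0.12835408 0.105     ]
grip ends [0.59214108 0.33525784 0.208     ] [0.60581666 0.28125491 0.208     ] [0.61020407 0.27229925 0.208     ]
grip sc [0.58950733 0.335202   0.208     ] [0.61097297 0.28518748 0.208     ] [0.60992514 0.27258185 0.208     ]
100 200 [0.59408706 0.32538719 0.21425046]
135 190 [0.5972166  0.30562769 0.21865112]
170 180 [0.59766624 0.28871889 0.22338269]
265 300 [0.55789701 0.25618398 0.11800999]
250 250 [0.57597063 0.25928369 0.15963316]
275 322 [0.54645513 0.25132431 0.1143075 ]
```

```bash
python3 - <<'E'
from h import *
import pickle
C=np.concatenate([cloud(pickle.load(open(n+".pkl","rb"))).reshape(-1,3) for n in("top","scene")])
C=C[(C[:,2]<1)]
print("rows x .2..0.8, cols y .7..-.1 max z cm")
for x in np.arange(.25,.85,.05):
    r=[]
    for y in np.arange(.6,-.05,-.05):
        m=(abs(C[:,0]-x)<.025)&(abs(C[:,1]-y)<.025); r.append(int(100*np.percentile(C[m,2],99)) if m.sum()>3 else -1)
    print(round(x,2),r)
E
```

```text
rows x .2..0.8, cols y .7..-.1 max z cm
0.25 [39, 64, 66, 67, 0, 0, 0, 0, 0, 0, 3, 0, 0]
0.3 [60, 61, 2, 2, 1, 1, 0, 0, 0, 16, 16, 18, 19]
0.35 [1, 3, 3, 2, 0, 4, 4, 0, 2, 20, 20, 21, 21]
0.4 [16, 16, 15, 0, 0, 4, 4, 0, 0, 21, 20, 21, 21]
0.45 [16, 16, 15, 2, 3, 4, 4, 0, 0, 19, 19, 19, 19]
0.5 [16, 16, 13, 2, 3, 0, 1, 3, 10, 10, 0, 1, 0]
0.55 [16, 16, 1, 1, 1, 0, 8, 14, 10, 15, 15, 10, 0]
0.6 [23, 15, 6, 6, 24, 21, 22, 21, 10, 16, 15, 10, 0]
0.65 [22, 19, 18, 18, 23, 23, 0, 10, 10, 10, 10, 1, 15]
0.7 [20, 20, 20, 20, 22, 22, 1, 0, 0, 11, 10, 1, 15]
0.75 [19, 20, 20, 19, 21, 21, 19, 20, 18, 12, 11, 10, 0]
0.8 [5, 5, 3, 16, 20, 19, 19, 20, 20, 11, 11, 0, 9]
```

```bash
python3 - <<'E'
from h import *
import pickle
C=np.concatenate([cloud(pickle.load(open(n+".pkl","rb"))).reshape(-1,3) for n in("top",)])
C=C[(C[:,2]<1)]
ys=np.arange(.42,.24,-.01);print("y",[int(round(100*y)) for y in ys])
for x in np.arange(.54,.74,.01):
    r=[]
    for y in ys:
        m=(abs(C[:,0]-x)<.006)&(abs(C[:,1]-y)<.006); r.append(int(100*np.percentile(C[m,2],90)) if m.sum()>0 else -1)
    print(round(x,2),r)
E
```

```text
y [42, 41, 40, 39, 38, 37, 36, 35, 34, 33, 32, 31, 30, 29, 28, 27, 26, 25]
0.54 [0, 0, 0, 1, 1, 0, 0, 0, 0, 0, 0, 0, 0, 0, 1, 11, 10, 10]
0.55 [0, 0, 0, 0, 0, 0, 0, 0, 0, 0, 0, 0, 0, 1, 10, 11, 11, 11]
0.56 [0, 0, 0, 0, 0, 0, 0, 0, 0, 0, 0, 3, 4, 4, 5, 11, 12, 12]
0.57 [0, 0, 0, 0, 0, 0, 0, 0, 0, 0, 0, 3, 4, 4, 6, 14, 15, 12]
0.58 [0, 0, 0, 0, 0, 0, 0, 0, 20, 21, 21, 0, 2, 4, 6, 17, 17, 9]
0.59 [0, 0, 0, 0, 0, 0, 0, 0, 21, 21, 21, 21, 21, 21, 16, 19, 18, 6]
0.6 [0, 0, 0, 0, 0, 0, 0, 0, 21, 21, 21, 21, 21, 21, 21, 21, 19, 5]
0.61 [6, 6, 5, 0, 0, 0, 0, 0, 0, 0, 0, 21, 21, 22, 21, 21, 21, 1]
0.62 [6, 6, 24, 24, 23, 10, 0, 0, 0, 0, 0, 1, 0, 7, 21, 21, 1, 1]
0.63 [6, 6, 23, 23, 24, 23, 23, 23, 0, 0, 0, 0, 0, 0, 0, 1, 1, 1]
0.64 [6, 23, 23, 23, 23, 23, 23, 23, 0, 0, 0, 0, 0, 0, 0, 0, 0, 0]
0.65 [6, 13, 23, 23, 23, 23, 23, 23, -1, -1, -1, 0, 0, 0, 0, 0, 0, 0]
0.66 [0, 22, 23, 23, 23, 23, 22, 0, 0, 0, -1, 0, 0, 0, 0, 0, 0, 0]
0.67 [0, 22, 22, 22, 22, 22, 22, 0, 0, 0, 0, 0, 0, 0, 0, 0, 0, 0]
0.68 [-1, 22, 22, 22, 22, 22, 22, 0, 0, 0, 0, 0, 0, 0, 0, 0, 0, 0]
0.69 [-1, 22, 22, 22, 22, 22, 22, 0, 0, 0, 0, 0, 0, 0, 0, 0, 0, 0]
0.7 [20, 21, 21, 21, 21, 20, 18, 0, 0, 0, 0, 0, 0, 0, 0, 0, 0, 0]
0.71 [21, 21, 21, 21, 21, 21, 9, 0, 0, 0, 0, 0, 0, 0, 0, 0, 0, 0]
0.72 [21, 21, 21, 21, 21, 21, 0, 0, 0, 0, 0, 0, 1, 1, 0, 0, 0, 0]
0.73 [21, 21, 21, 21, 21, 21, 14, 14, 0, 0, 0, 0, 1, 0, 0, 0, 0, 0]
```

```bash
python3 -m jog '[{"dz":5},{"dz":5},{"dx":4,"dy":-3,"yaw":-9},{"dx":4,"dy":-3,"yaw":-9},{"dx":4,"dy":-3,"yaw":-9},{"dx":4,"dy":-3,"yaw":-9},{"dx":4,"dy":-3,"yaw":-9},{"dx":4,"dy":-3,"yaw":-7}]' 0.45; python3 -c "
from h import *
s=read_state();print(s['position'],s['eef_rot'])"
```

```text
[0.21874593 0.58501213 0.21395113] [ 3.47314639e-04  8.21665297e-01  5.69969970e-01 -5.03101930e-04]invalid input at $[0]: expected keys dx, dy, dz, yaw
```

```bash
python3 -m jog '[{"dx":0,"dy":0,"dz":5,"yaw":0},{"dx":0,"dy":0,"dz":5,"yaw":0},{"dx":4,"dy":-3,"dz":0,"yaw":-9},{"dx":4,"dy":-3,"dz":0,"yaw":-9},{"dx":4,"dy":-3,"dz":0,"yaw":-9},{"dx":4,"dy":-3,"dz":0,"yaw":-9},{"dx":4,"dy":-3,"dz":0,"yaw":-9},{"dx":4,"dy":-3,"dz":0,"yaw":-7}]' 0.45; cat > st.py <<'E'
from h import *
s=read_state();w,x,y,z=s['eef_rot']
a=np.degrees(np.arctan2(2*(x*y+w*z),1-2*(y*y+z*z)))
print(round(s['clock'],2),'pos',np.round(s['position'],4),'toolx yaw',round(a,1),'quat',np.round(s['eef_rot'],3),'F',np.round(s['force'],1),'T',np.round(s['wrist_torque'],2),'w',round(s['width'],4),'q',np.round(s['q'],2))
E
python3 st.py
```

```text
clock: 1.1
position: [0.4615, 0.3996, 0.314]
eef_rot: [-0.0, 0.99, 0.141, -0.003]
force: [-0.8, 0.6, 0.9]
width: 0.0415
1.1 pos [0.4615 0.3996 0.314 ] toolx yaw 16.2 quat [-0.     0.99   0.141 -0.003] F [-0.8  0.6  0.9] T [-0.02  0.    0.03] w 0.0415 q [0.71 0.26 1.54 0.   1.35 0.43]
```

```bash
python3 -m jog '[{"dx":4,"dy":-3,"dz":0,"yaw":1},{"dx":4,"dy":-3,"dz":0,"yaw":0},{"dx":4,"dy":-2.5,"dz":0,"yaw":0},{"dx":2,"dy":-1.3,"dz":0,"yaw":0},{"dx":0,"dy":0,"dz":-2,"yaw":0},{"dx":0,"dy":0,"dz":-2,"yaw":0},{"dx":0,"dy":0,"dz":-1,"yaw":0},{"dx":0,"dy":0,"dz":0,"yaw":0}]' 0.45; python3 st.py; python3 - <<'E'
from h import *
for n in("scene","top"):
    s=snapshot(n); c=s["color"][:,:,::-1]
    c=c[120:250,130:310] if n=="scene" else c[130:245,140:300]
    cv2.imwrite(f"pics/{n}1.png",cv2.resize(c,None,fx=4.4,fy=4.4,interpolation=cv2.INTER_CUBIC))
E
```

```text
clock: 2.1
position: [0.603, 0.2969, 0.257]
eef_rot: [0.0, 0.989, 0.148, -0.007]
force: [0.8, -0.1, 0.1]
width: 0.041
2.1 pos [0.603  0.2969 0.257 ] toolx yaw 17.0 quat [ 0.     0.989  0.148 -0.007] F [ 0.8 -0.1  0.1] T [-0.06  0.02  0.01] w 0.041 q [0.45 0.4  1.47 0.   1.29 0.16]
```

View pics/scene1.png

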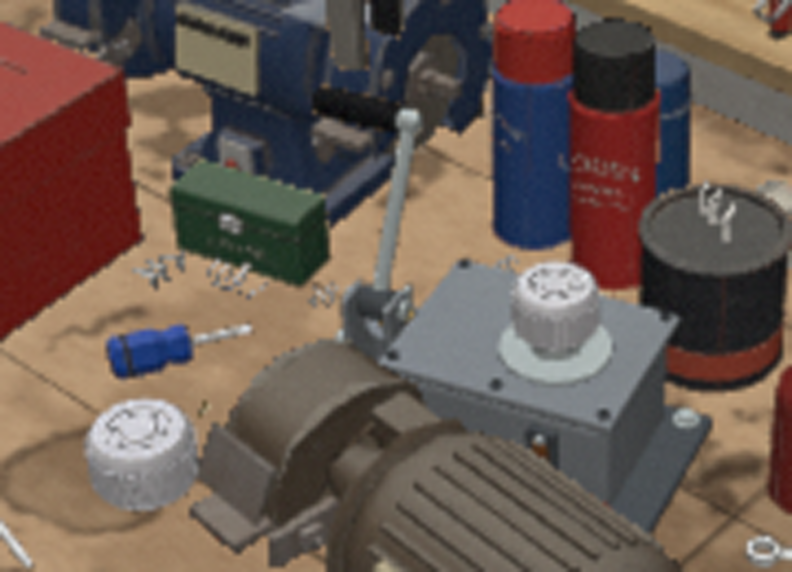

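View pics/top1.png

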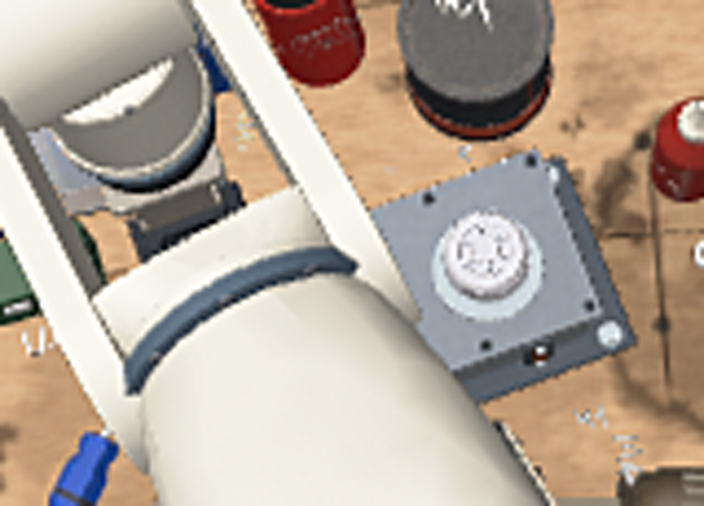

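The scene picture shows both fingers above the grip, straddling it at about (355,105), so I'll descend.

```bash
python3 -m jog '[{"dx":0,"dy":0.2,"dz":-1.5,"yaw":0},{"dx":0,"dy":0,"dz":-1.5,"yaw":0},{"dx":0,"dy":0,"dz":-1.5,"yaw":0},{"dx":0,"dy":0,"dz":-1.5,"yaw":0},{"dx":0,"dy":0,"dz":-0.8,"yaw":0},{"dx":0,"dy":0,"dz":0,"yaw":0},{"dx":0,"dy":0,"dz":0,"yaw":0},{"dx":0,"dy":0,"dz":0,"yaw":0}]' 0.45; python3 st.py; python3 - <<'E'
from h import *
for n in("scene",):
    s=snapshot(n); c=s["color"][:,:,::-1]
    c=c[110:200,150:290]
    cv2.imwrite(f"pics/{n}2.png",cv2.resize(c,None,fx=5.5,fy=5.5,interpolation=cv2.INTER_CUBIC))
E
```

```text
clock: 3.2
position: [0.604, 0.2997, 0.1866]
eef_rot: [-0.0, 0.989, 0.148, -0.005]
force: [1.1, 0.0, -0.7]
width: 0.0415
3.2 pos [0.604  0.2997 0.1866] toolx yaw 17.0 quat [-0.     0.989  0.148 -0.005] F [ 1.1  0.  -0.7] T [-0.11  0.04 -0.06] w 0.0415 q [0.46 0.46 1.54 0.   1.15 0.16]
```

View pics/scene2.png

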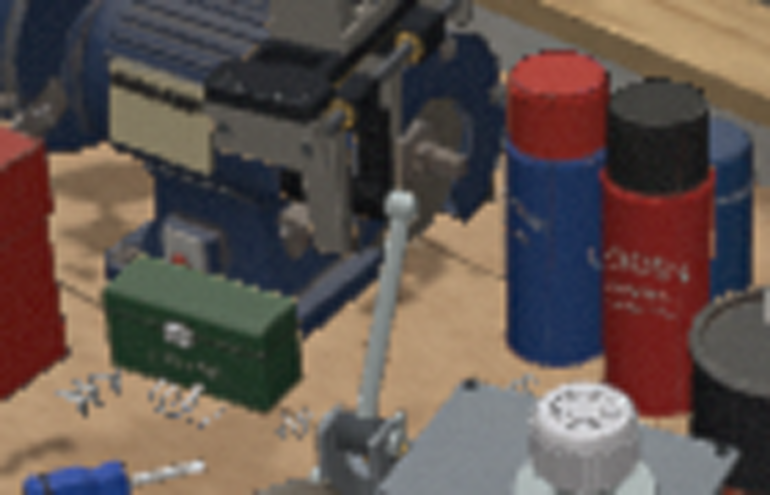

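The fingers straddle the grip at about (340,190) in the crop. Next I'll close, then pull.

```bash
python3 -m jog '[{"dx":0,"dy":0,"dz":0,"yaw":0},{"dx":0,"dy":0,"dz":0,"yaw":0},{"dx":0,"dy":0,"dz":0,"yaw":0},{"dx":0,"dy":0,"dz":0,"yaw":0},{"dx":-1.1,"dy":-0.35,"dz":0.57,"yaw":0},{"dx":-1.2,"dy":-0.37,"dz":0.44,"yaw":0},{"dx":-1.2,"dy":-0.38,"dz":0.31,"yaw":0},{"dx":-1.2,"dy":-0.38,"dz":0.2,"yaw":0}]' 0; python3 st.py
```

```text
clock: 4.25
position: [0.5625, 0.2871, 0.205]
eef_rot: [-0.002, 0.989, 0.148, 0.004]
force: [7.1, 2.3, -4.3]
width: 0.0209
4.25 pos [0.5625 0.2871 0.205 ] toolx yaw 17.0 quat [-0.002  0.989  0.148  0.004] F [ 7.1  2.3 -4.3] T [ 0.41 -1.43 -0.06] w 0.0209 q [0.47 0.37 1.64 0.   1.13 0.17]
```

```bash
python3 -m jog '[{"dx":-1.24,"dy":-0.38,"dz":0.05,"yaw":0},{"dx":-1.24,"dy":-0.38,"dz":-0.05,"yaw":0},{"dx":-1.24,"dy":-0.38,"dz":-0.17,"yaw":0},{"dx":-1.2,"dy":-0.37,"dz":-0.3,"yaw":0},{"dx":-1.15,"dy":-0.36,"dz":-0.43,"yaw":0},{"dx":-1.1,"dy":-0.34,"dz":-0.5,"yaw":0},{"dx":-0.9,"dy":-0.28,"dz":-0.5,"yaw":0},{"dx":-0.6,"dy":-0.19,"dz":-0.35,"yaw":0}]' 0; python3 st.py
```

```text
clock: 5.25
position: [0.5021, 0.2693, 0.2004]
eef_rot: [-0.01, 0.988, 0.148, 0.041]
force: [9.5, 1.4, 3.5]
width: 0.0206
5.25 pos [0.5021 0.2693 0.2004] toolx yaw 17.1 quat [-0.01   0.988  0.148  0.041] F [9.5 1.4 3.5] T [ 0.23 -1.98 -0.07] w 0.0206 q [ 0.49  0.24  1.83 -0.01  0.99  0.2 ]
```

```bash
python3 -m jog '[{"dx":-1.1,"dy":-0.34,"dz":-0.45,"yaw":0},{"dx":-1.1,"dy":-0.34,"dz":-0.5,"yaw":0},{"dx":-1.1,"dy":-0.34,"dz":-0.5,"yaw":0},{"dx":-1.1,"dy":-0.34,"dz":-0.5,"yaw":0},{"dx":-1.1,"dy":-0.34,"dz":-0.4,"yaw":0},{"dx":-1.1,"dy":-0.34,"dz":-0.3,"yaw":0},{"dx":-1.1,"dy":-0.34,"dz":-0.3,"yaw":0},{"dx":-1.1,"dy":-0.34,"dz":-0.3,"yaw":0}]' 0; python3 st.py;python3 - <<'E'
from h import *
for n in("scene",):
    s=snapshot(n); c=s["color"][:,:,::-1]
    c=c[110:220,140:290]
    cv2.imwrite(f"pics/{n}3.png",cv2.resize(c,None,fx=5.3,fy=5.3,interpolation=cv2.INTER_CUBIC))
E
```

```text
clock: 6.25
position: [0.4831, 0.2646, 0.1946]
eef_rot: [-0.027, 0.981, 0.151, 0.119]
force: [49.9, 9.3, -29.5]
width: 0.021
6.25 pos [0.4831 0.2646 0.1946] toolx yaw 17.4 quat [-0.027  0.981  0.151  0.119] F [ 49.9   9.3 -29.5] T [ 0.97 -6.89 -0.52] w 0.021 q [ 0.52  0.14  2.   -0.05  0.77  0.25]
```

View pics/scene3.png

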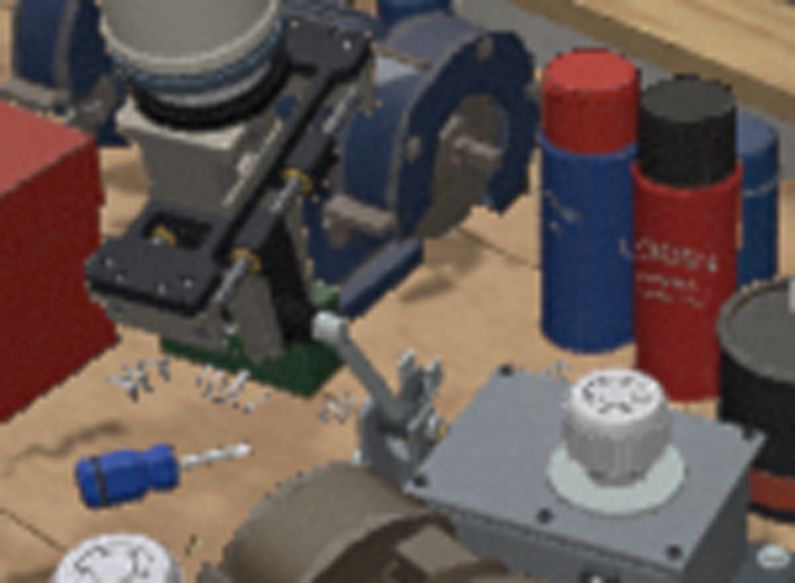

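The lever is at its front stop: the rod leans forward and the reaction is high. Now I'll ease it back over about 2 s, in 16 rows.

```bash
python3 -m jog '[{"dx":0.6,"dy":0.2,"dz":0.2,"yaw":0},{"dx":0.7,"dy":0.22,"dz":0.25,"yaw":0},{"dx":0.72,"dy":0.22,"dz":0.25,"yaw":0},{"dx":0.74,"dy":0.23,"dz":0.2,"yaw":0},{"dx":0.76,"dy":0.24,"dz":0.18,"yaw":0},{"dx":0.77,"dy":0.24,"dz":0.13,"yaw":0},{"dx":0.78,"dy":0.24,"dz":0.08,"yaw":0},{"dx":0.78,"dy":0.24,"dz":0.03,"yaw":0}]' 0; python3 st.py
```

```text
clock: 7.3
position: [0.5458, 0.2834, 0.2098]
eef_rot: [-0.027, 0.981, 0.151, 0.122]
force: [-0.1, -1.6, -0.7]
width: 0.0213
7.3 pos [0.5458 0.2834 0.2098] toolx yaw 17.4 quat [-0.027  0.981  0.151  0.122] F [-0.1 -1.6 -0.7] T [-0.48  0.54 -0.14] w 0.0213 q [ 0.49  0.22  1.86 -0.04  0.82  0.21]
```

```bash
python3 -m jog '[{"dx":0.78,"dy":0.24,"dz":-0.05,"yaw":0},{"dx":0.78,"dy":0.24,"dz":-0.1,"yaw":0},{"dx":0.77,"dy":0.24,"dz":-0.16,"yaw":0},{"dx":0.76,"dy":0.24,"dz":-0.21,"yaw":0},{"dx":0.75,"dy":0.23,"dz":-0.27,"yaw":0},{"dx":0.73,"dy":0.23,"dz":-0.32,"yaw":0},{"dx":0.7,"dy":0.22,"dz":-0.37,"yaw":0},{"dx":0.68,"dy":0.21,"dz":-0.42,"yaw":0}]' 0; python3 st.py;python3 - <<'E'
from h import *
for n in("scene",):
    s=snapshot(n); c=s["color"][:,:,::-1]
    c=c[110:220,140:290]
    cv2.imwrite(f"pics/{n}4.png",cv2.resize(c,None,fx=5.3,fy=5.3,interpolation=cv2.INTER_CUBIC))
E
```

```text
clock: 8.3
position: [0.6079, 0.3024, 0.1883]
eef_rot: [-0.026, 0.981, 0.151, 0.12]
force: [-18.9, -8.3, 25.0]
width: 0.0213
8.3 pos [0.6079 0.3024 0.1883] toolx yaw 17.4 quat [-0.026  0.981  0.151  0.12 ] F [-18.9  -8.3  25. ] T [-1.21  2.76 -0.13] w 0.0213 q [ 0.47  0.34  1.74 -0.04  0.82  0.19]
```

View pics/scene4.png

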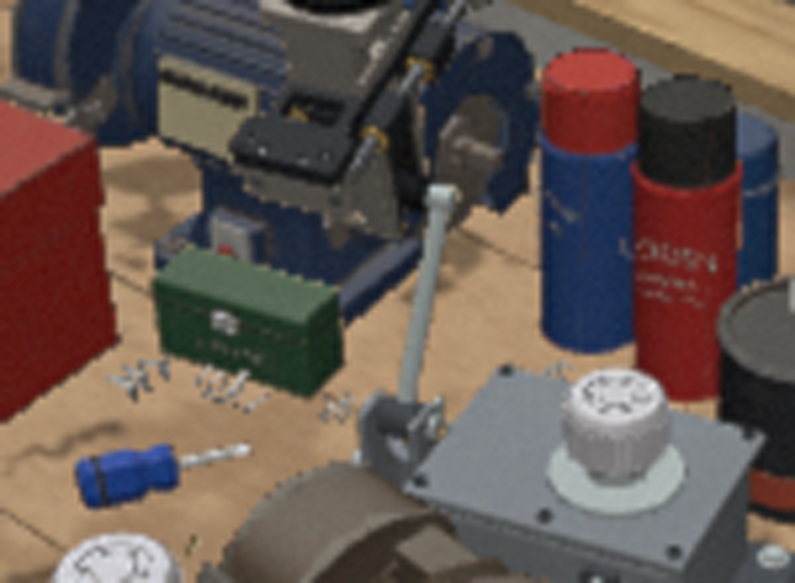

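The lever is back at rest: the rod end is at its original pixel (223,147) and I feel the rest stop. However, the tool has tilted about 14°. While I still hold the grip at its stop, I'll push gently to lever the tool upright again.

```bash
python3 -m jog '[{"dx":0.8,"dy":0.25,"dz":0.1,"yaw":0},{"dx":0.8,"dy":0.25,"dz":0,"yaw":0},{"dx":0.8,"dy":0.25,"dz":0,"yaw":0},{"dx":0.8,"dy":0.25,"dz":0,"yaw":0},{"dx":0.8,"dy":0.25,"dz":0,"yaw":0},{"dx":0.8,"dy":0.25,"dz":0,"yaw":0},{"dx":0.8,"dy":0.25,"dz":0,"yaw":0},{"dx":0.8,"dy":0.25,"dz":0,"yaw":0}]' 0; python3 st.py
```

```text
clock: 9.35
position: [0.607, 0.3019, 0.1847]
eef_rot: [-0.012, 0.987, 0.151, 0.051]
force: [-39.5, -14.5, 29.8]
width: 0.0213
9.35 pos [0.607  0.3019 0.1847] toolx yaw 17.3 quat [-0.012  0.987  0.151  0.051] F [-39.5 -14.5  29.8] T [-2.41  6.44 -0.03] w 0.0213 q [ 0.46  0.41  1.63 -0.01  1.    0.17]
```

```bash
python3 -m jog '[{"dx":0.75,"dy":0.23,"dz":0.25,"yaw":0},{"dx":0.75,"dy":0.23,"dz":0.25,"yaw":0},{"dx":0.75,"dy":0.23,"dz":0.25,"yaw":0},{"dx":0.75,"dy":0.23,"dz":0.25,"yaw":0},{"dx":0.75,"dy":0.23,"dz":0.25,"yaw":0},{"dx":0.6,"dy":0.18,"dz":0.2,"yaw":0},{"dx":0,"dy":0,"dz":0,"yaw":0},{"dx":0,"dy":0,"dz":0,"yaw":0}]' 0; python3 st.py
```

```text
clock: 10.35
position: [0.6025, 0.3004, 0.1849]
eef_rot: [-0.001, 0.988, 0.152, -0.003]
force: [-1.6, -3.5, 1.2]
width: 0.0211
10.35 pos [0.6025 0.3004 0.1849] toolx yaw 17.5 quat [-0.001  0.988  0.152 -0.003] F [-1.6 -3.5  1.2] T [-0.46  0.08 -0.07] w 0.0211 q [0.46 0.46 1.55 0.   1.14 0.15]
```

```bash
python3 -m jog '[{"dx":0,"dy":0,"dz":0,"yaw":0},{"dx":0,"dy":0,"dz":0,"yaw":0},{"dx":0,"dy":0,"dz":1,"yaw":0},{"dx":0,"dy":0,"dz":2,"yaw":0},{"dx":0,"dy":0,"dz":3,"yaw":0},{"dx":0,"dy":0,"dz":3,"yaw":0},{"dx":0,"dy":-3,"dz":0,"yaw":0},{"dx":0,"dy":-3,"dz":0,"yaw":0}]' 0.45; python3 st.py
```

```text
clock: 11.35
position: [0.6055, 0.2434, 0.2859]
eef_rot: [-0.003, 0.988, 0.153, 0.002]
force: [-0.4, -0.6, -0.0]
width: 0.0414
11.35 pos [0.6055 0.2434 0.2859] toolx yaw 17.6 quat [-0.003  0.988  0.153  0.002] F [-0.4 -0.6 -0. ] T [-0.09 -0.    0.03] w 0.0414 q [0.38 0.34 1.5  0.01 1.3  0.07]
```

```bash
python3 -m jog '[{"dx":-0.4,"dy":-3,"dz":0,"yaw":0},{"dx":-0.4,"dy":-3,"dz":0,"yaw":0},{"dx":-0.4,"dy":-3,"dz":0,"yaw":0},{"dx":-0.4,"dy":-2.4,"dz":0,"yaw":0},{"dx":0,"dy":0,"dz":-3,"yaw":0},{"dx":0,"dy":0,"dz":-3,"yaw":0},{"dx":0,"dy":0,"dz":-2,"yaw":0},{"dx":0,"dy":0,"dz":0,"yaw":0}]' 0.95; python3 st.py;python3 - <<'E'
from h import *
s=snapshot("scene"); c=s["color"][:,:,::-1]
cv2.imwrite(f"pics/scene5.png",cv2.resize(c[110:240,160:310],None,fx=4.6,fy=4.6,interpolation=cv2.INTER_CUBIC))
s=snapshot("top"); c=s["color"][:,:,::-1]
cv2.imwrite(f"pics/top5.png",cv2.resize(c[130:245,160:300],None,fx=4.6,fy=4.6,interpolation=cv2.INTER_CUBIC))
E
```

```text
clock: 12.35
position: [0.5937, 0.1246, 0.22]
eef_rot: [-0.004, 0.988, 0.152, 0.012]
force: [0.1, -0.3, 0.3]
width: 0.0875
12.35 pos [0.5937 0.1246 0.22  ] toolx yaw 17.5 quat [-0.004  0.988  0.152  0.012] F [ 0.1 -0.3  0.3] T [-0.06  0.1  -0.07] w 0.0875 q [ 0.2   0.31  1.69  0.01  1.12 -0.11]
```

View pics/scene5.png

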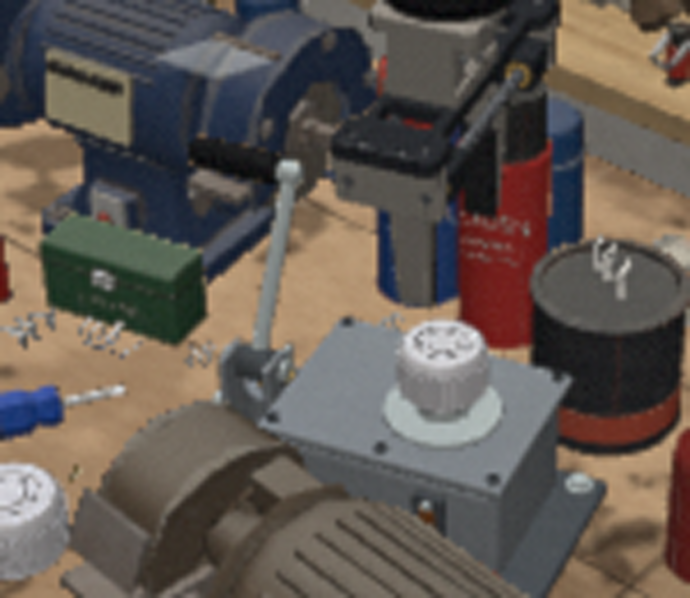

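View pics/top5.png

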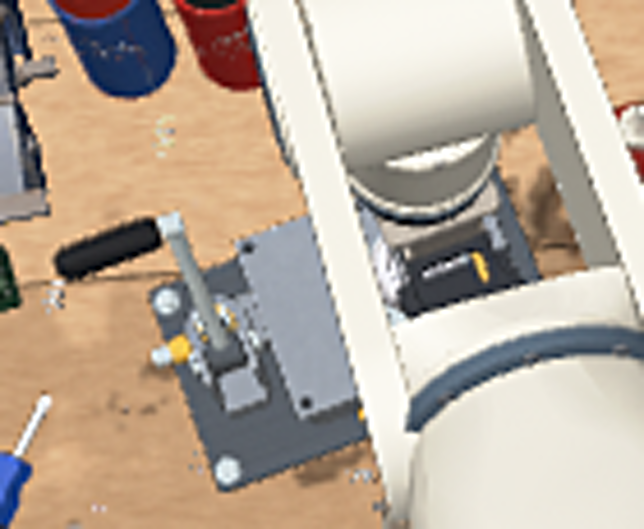

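The lever shows at rest and the fingers straddle the collar. Centre and descend.

```bash
python3 -m jog '[{"dx":-0.4,"dy":0.45,"dz":0,"yaw":0},{"dx":0,"dy":0,"dz":0,"yaw":0},{"dx":0,"dy":0,"dz":-2,"yaw":0},{"dx":0,"dy":0,"dz":-2,"yaw":0},{"dx":0,"dy":0,"dz":-2,"yaw":0},{"dx":0,"dy":0,"dz":-1.5,"yaw":0},{"dx":0,"dy":0,"dz":-1,"yaw":0},{"dx":0,"dy":0,"dz":0,"yaw":0}]' 0.95; python3 st.py
```

```text
clock: 13.45
position: [0.5937, 0.1312, 0.1404]
eef_rot: [-0.004, 0.988, 0.153, 0.018]
force: [-0.5, 0.4, 0.9]
width: 0.0874
13.45 pos [0.5937 0.1312 0.1404] toolx yaw 17.6 quat [-0.004  0.988  0.153  0.018] F [-0.5  0.4  0.9] T [-0.07  0.1   0.01] w 0.0874 q [ 0.21  0.39  1.77  0.01  0.95 -0.1 ]
```

```bash
python3 -m jog '[{"dx":-0.3,"dy":-0.2,"dz":-0.5,"yaw":0},{"dx":0,"dy":0,"dz":-0.5,"yaw":0},{"dx":0,"dy":0,"dz":-0.2,"yaw":0},{"dx":0,"dy":0,"dz":0,"yaw":0},{"dx":0,"dy":0,"dz":0,"yaw":0},{"dx":0,"dy":0,"dz":0,"yaw":0},{"dx":0,"dy":0,"dz":0,"yaw":0},{"dx":0,"dy":0,"dz":0,"yaw":0}]' 0.95; python3 st.py;python3 - <<'E'
from h import *
s=snapshot("scene"); c=s["color"][:,:,::-1]
cv2.imwrite(f"pics/scene6.png",cv2.resize(c[140:230,200:310],None,fx=6.6,fy=6.6,interpolation=cv2.INTER_CUBIC))
E
```

```text
clock: 14.45
position: [0.5917, 0.1293, 0.1295]
eef_rot: [-0.004, 0.988, 0.153, 0.02]
force: [0.2, -1.1, -0.1]
width: 0.0875
14.45 pos [0.5917 0.1293 0.1295] toolx yaw 17.6 quat [-0.004  0.988  0.153  0.02 ] F [ 0.2 -1.1 -0.1] T [-0.08  0.05 -0.02] w 0.0875 q [ 0.21  0.39  1.78  0.01  0.92 -0.1 ]
```

View pics/scene6.png

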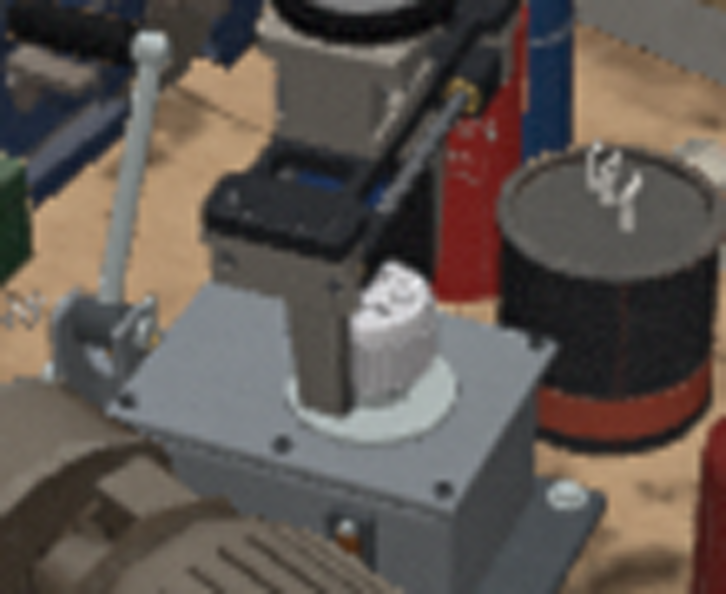

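```bash
python3 -m jog '[{"dx":-0.1,"dy":0,"dz":0,"yaw":0},{"dx":0,"dy":0,"dz":0,"yaw":0},{"dx":0,"dy":0,"dz":0,"yaw":0},{"dx":0,"dy":0,"dz":0,"yaw":0},{"dx":0,"dy":0,"dz":0,"yaw":0},{"dx":0,"dy":0,"dz":0,"yaw":-4},{"dx":0,"dy":0,"dz":0,"yaw":-4},{"dx":0,"dy":0,"dz":-0.1,"yaw":-4}]' 0; python3 st.py
```

```text
clock: 15.5
position: [0.5912, 0.1291, 0.1292]
eef_rot: [-0.002, 0.999, 0.046, 0.021]
force: [-0.7, -0.8, 9.9]
width: 0.0557
15.5 pos [0.5912 0.1291 0.1292] toolx yaw 5.2 quat [-0.002  0.999  0.046  0.021] F [-0.7 -0.8  9.9] T [-0.37  0.33  0.17] w 0.0557 q [ 0.21  0.39  1.79 -0.    0.92  0.13]
```

```bash
python3 -m jog '[{"dx":0,"dy":0,"dz":-0.15,"yaw":-4},{"dx":0,"dy":0,"dz":-0.15,"yaw":-4},{"dx":0,"dy":0,"dz":-0.15,"yaw":-4},{"dx":0,"dy":0,"dz":-0.15,"yaw":-4},{"dx":0,"dy":0,"dz":-0.15,"yaw":-3},{"dx":0,"dy":0,"dz":-0.15,"yaw":-3},{"dx":0,"dy":0,"dz":-0.15,"yaw":-3},{"dx":0,"dy":0,"dz":-0.15,"yaw":-3}]' 0; python3 st.py
```

```text
clock: 16.5
position: [0.5922, 0.1277, 0.129]
eef_rot: [0.005, 0.979, -0.204, 0.023]
force: [-4.6, -1.6, 14.0]
width: 0.0554
16.5 pos [0.5922 0.1277 0.129 ] toolx yaw -23.5 quat [ 0.005  0.979 -0.204  0.023] F [-4.6 -1.6 14. ] T [-0.21  1.24  0.24] w 0.0554 q [ 0.23  0.4   1.78 -0.03  0.93  0.66]
```

```bash
python3 -m jog '[{"dx":-0.1,"dy":0,"dz":-0.15,"yaw":-3},{"dx":0,"dy":0,"dz":-0.15,"yaw":-3},{"dx":-0.1,"dy":0,"dz":-0.15,"yaw":-3},{"dx":0,"dy":0,"dz":-0.15,"yaw":-3},{"dx":0,"dy":0,"dz":-0.15,"yaw":-3},{"dx":0,"dy":0,"dz":-0.15,"yaw":-3},{"dx":0,"dy":0,"dz":-0.15,"yaw":-3},{"dx":0,"dy":0,"dz":-0.15,"yaw":-3}]' 0; python3 st.py
```

```text
clock: 17.5
position: [0.5916, 0.1281, 0.1215]
eef_rot: [0.009, 0.912, -0.409, 0.023]
force: [0.1, -0.6, -1.2]
width: 0.0558
17.5 pos [0.5916 0.1281 0.1215] toolx yaw -48.3 quat [ 0.009  0.912 -0.409  0.023] F [ 0.1 -0.6 -1.2] T [-0.    0.15  0.02] w 0.0558 q [ 0.24  0.41  1.78 -0.05  0.93  1.11]
```

It dropped 7.5 mm after a turn of about 65°, so the collar is keyed. Push straight down.

```bash
python3 -m jog '[{"dx":0,"dy":0,"dz":-0.2,"yaw":0},{"dx":0,"dy":0,"dz":-0.2,"yaw":0},{"dx":0,"dy":0,"dz":-0.2,"yaw":0},{"dx":0,"dy":0,"dz":-0.25,"yaw":0},{"dx":0,"dy":0,"dz":-0.25,"yaw":0},{"dx":0,"dy":0,"dz":-0.25,"yaw":0},{"dx":0,"dy":0,"dz":-0.25,"yaw":0},{"dx":0,"dy":0,"dz":-0.25,"yaw":0}]' 0; python3 st.py
```

```text
clock: 18.5
position: [0.5921, 0.1283, 0.113]
eef_rot: [0.008, 0.913, -0.408, 0.024]
force: [-9.3, -2.2, 27.5]
width: 0.0559
18.5 pos [0.5921 0.1283 0.113 ] toolx yaw -48.2 quat [ 0.008  0.913 -0.408  0.024] F [-9.3 -2.2 27.5] T [-0.16  2.25 -0.03] w 0.0559 q [ 0.24  0.42  1.78 -0.05  0.91  1.11]
```

```bash
python3 -m jog '[{"dx":-0.1,"dy":0,"dz":-0.3,"yaw":0},{"dx":-0.1,"dy":0,"dz":-0.3,"yaw":0},{"dx":-0.05,"dy":0,"dz":-0.3,"yaw":0},{"dx":0,"dy":0,"dz":-0.3,"yaw":0},{"dx":0,"dy":0,"dz":-0.3,"yaw":0},{"dx":0,"dy":0,"dz":-0.3,"yaw":0},{"dx":0,"dy":0,"dz":-0.3,"yaw":0},{"dx":0,"dy":0,"dz":-0.3,"yaw":0}]' 0; python3 st.py;python3 - <<'E'
from h import *
s=snapshot("scene"); c=s["color"][:,:,::-1]
cv2.imwrite(f"pics/scene7.png",cv2.resize(c[140:230,200:310],None,fx=6.6,fy=6.6,interpolation=cv2.INTER_CUBIC))
C=cloud(s); m=(np.hypot(C[...,0]-.59,C[...,1]-.129)<.024)&(C[...,2]>.125)&(C[...,2]<.165)&(s["color"].min(-1)>150)
print(m.sum(),np.percentile(C[m][:,2],[10,50,80,90,95]) if m.sum() else 0)
v,u=np.nonzero(m);print(u.mean(),v.mean())
import pickle
o=pickle.load(open("scene.pkl","rb"));C=cloud(o);
if m.sum(): print("before same px",np.percentile(C[m][:,2],[10,50,90]))
E
```

```text
clock: 19.5
position: [0.5922, 0.1284, 0.113]
eef_rot: [0.006, 0.913, -0.407, 0.028]
force: [-12.4, -2.8, 32.2]
width: 0.0557
19.5 pos [0.5922 0.1284 0.113 ] toolx yaw -48.1 quat [ 0.006  0.913 -0.407  0.028] F [-12.4  -2.8  32.2] T [-0.14  2.71  0.01] w 0.0557 q [ 0.24  0.42  1.79 -0.05  0.9   1.11]
133 [0.13474393 0.13713208 0.13888722 0.13962999 0.14006395]
255.58646616541353 189.2330827067669
before same px [0.14295788 0.15176873 0.15522057]
```

View pics/scene7.png

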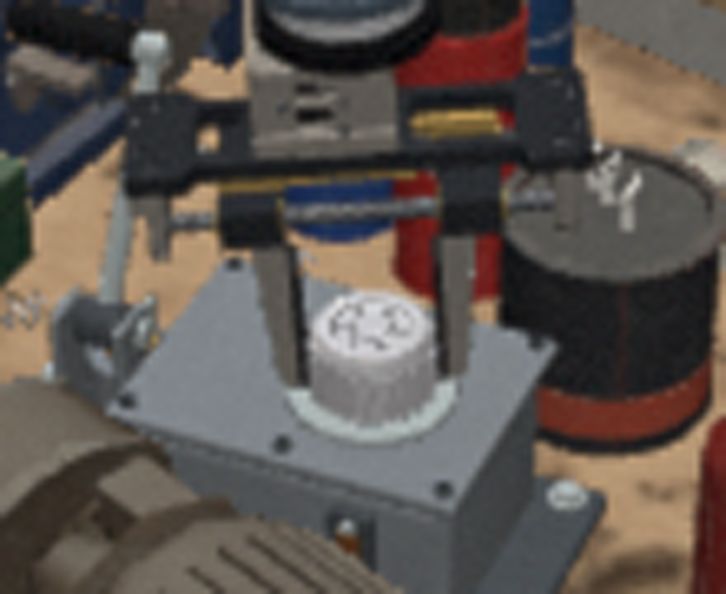

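The collar top measures about 0.139 m, which is seat plus 34 mm, so it is home. TCP z stays at 0.113 as the push rises, so it is on the flange. The lever is at rest, and the arm is still holding the collar down.

```bash
python3 -c "
from rig import *
print(finish_job())"; python3 st.py
```

```text
the job is handed in; nothing more can be done
None
the job is handed in; nothing more can be done
```

The pump is primed and the filler is closed. I handed the job in at about 19.6 s with the arm still holding the collar down for your locking screw.

- **Priming:** I pulled the lever to its front stop, where the reaction rose to about 58 N. I then eased it back, still gripped, over about 2 s, and let go only once it was at rest. In the later pictures the rod end is back at its starting position. While still gripping it at rest, I also pushed against the rest stop for about 1.75 s, with forces up to about 52 N. That was to straighten the tool, which had tilted about 14° during the pull.
- **Closing:** I turned the collar about 65° clockwise until it dropped onto the pins, then pushed it straight down.
- **Last checks:**
  - The tool came down 16.0 mm from its height with the collar on the pins; 16.5 mm was expected.
  - The collar top measured about 139 mm above the bench, which is where it should be when fully home.
  - A harder push, from 27 to 32 N, did not move it further.
- **Remaining oddities:** a sideways load of about 12 N and a tilt of about 3° were left in the hold.
- **Other items:** I never moved to the bottle, screwdriver, spanner or the other collars. I didn't separately check that they were undisturbed.

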